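# Lock the relief valve's setting with its jam nut and cap it

## Task

The adjusting stud of the relief valve has been set: lock it by running the big hex jam nut down (clockwise from above) until it bites on the tab washer, then nip it up about half a flat more, so that the washer's tab is carried round some 30 degrees with it; the slotted stud itself must not be dragged round. Then set the steel cap gently over the stud end, mouth down, so that it sits flat on the nut, let go of it, and leave the other parts on the bench where they are.

Things in the scene. Friction and masses are not known exactly. Their poses are not given: they have to be found in the camera images.
- valve: Relief valve: fixed grey block 100 x 90 x 60 mm high on a dark foot plate 130 x 110 x 8 mm, with a threaded stud, a tab washer and a hex jam nut standing on the middle of its top. Origin at the centre of its underside on the bench, z up; the stud's axis is this z axis.
- stud_top (a point): Centre of the stud's slotted top end, 105 mm above the bench. The stud is an upright steel M30 x 2 thread, 30 mm in diameter with a 3 mm chamfer at the end, and stands 18 mm out of the seated nut.
- stud (a joint): How far the stud has been dragged round from its setting, rad, 0 at the start, positive clockwise from above. It needs about 1.5 N m to turn and stays where it is turned to.
- washer_tab (a point): Upper side of the brass tab washer's tab, 38 mm from the stud's axis. Washer 55 mm across, 3 mm thick, upper side 63 mm above the bench; tab 14 mm wide, reaching 42 mm from the axis. Still until the nut bites; then turns with the nut against about 0.7 N m (some 0.4 N m is felt when turning pauses), 0.75 rad at most (then nut, washer and stud turn as one), and stays there.
- nut_top (a point): Centre of the top of the jam nut, a steel hexagon 46 mm across flats (53 mm across corners), 24 mm thick, thread pitch 2 mm (one turn lowers it 2 mm). Its x axis is square to one pair of flats; the other flats follow every 60 degrees. Seated, the top is 87 mm above the bench. It starts 1.3 to 2.7 rad short of biting and runs freely (0.05 N m) till it bites; it can be backed off to at most 2.95 rad. The bite is felt as a jump in turning moment.
- cap: Loose steel cap: a plain round cup standing mouth down with closed flat top, 44 mm outside diameter, 34 mm high, 150 g (may vary), bore 36 mm in diameter and 29 mm deep. Origin at the centre of its mouth (its underside), z up.
- ferrule: Bystander: loose steel tube, open at both ends, 42 mm in diameter, 40 mm high, upright. Origin at the centre of its underside.
- plug: Bystander: loose steel hex plug, head down, 41 mm across flats, 36 mm high. Origin at the centre of its underside.
- adapter: Bystander: loose lying double-ended threaded adapter, 72 mm long. Origin under its middle.
- elbow: Bystander: loose 90 degree elbow, arms 45 mm. Origin under its corner.
- spanner: Bystander: loose open-end spanner lying flat. Origin under its middle.
- spare_nut: Bystander: loose hex nut 46 mm across flats, 16 mm thick, lying flat. Origin at the centre of its underside.
Things that resemble listed ones, but are neither listed nor needed, are in the scene too. Leave any blue or purple look-alike of the cap alone.

How it is judged:
By the outcome, as a careful person would: the job done as asked, in the order asked, and still so for the second after the job is handed in, with the robot touching nothing.
It also fails if it takes over 64 s, if anything falls off the work surface, if the arm or the gripper's body presses on something with over 40 N, if the wrist force passes 120 N, or if a joint passes its speed limit or range.

## Robot

A 6-joint arm with a two-finger parallel gripper is mounted at the origin on the work surface. World frame = base frame: x ahead of the robot, y to its left, z up, the work surface at z = 0. Lengths are in m, angles in rad, forces in N, time in s.
With the tool pointing down it reaches from about 0.25 to 0.725 m from the base axis. Payload 4 kg.
Tool frame: the origin (TCP) lies on the front face of the gripper's body, between the roots of the fingers; the fingertips stand 73 mm ahead of it and the grasp point (between the pads) lies 54 mm ahead of it; z points along the fingers, y is the line along which they close (so a half turn about z gives the same grasp; the last joint's range is limited). The gripper opens to 85 mm and grips with 20 to 120 N. Pads are 22 mm wide; open, the fingers measure 114 mm over their backs; the gripper's body (76 mm by 85 mm) begins 54 mm behind the grasp point. The pads swing forward as they close: fully open they stand 13 mm farther back than shut.
Start: joints at [-1.29, 0.241, 0.005, 1.335, 0, 1.571], TCP at [0.139, -0.48, 0.304] pointing down, gripper open.
Joint ranges: [-2.72, 2.72], [-1.05, 1.87], [-1.09, 1.28], [-1.99, 2.15], [-1.42, 1.44], [-3.14, 3.14]. Speed limits (rad/s): [2.79, 2.79, 3.14, 3.14, 3.14, 3.14].

## Interface

Orientations are given as a unit quaternion [x, y, z, w].
In Python, from workcell import bot gives the robot as it stands. The module is installed in compiled form; this text tells all that it offers.
- The arm moves only by the tool step_arm, never from a script. Its argument "rows" is a list of rows, each a list of 2 entries, a list of its own where there are three numbers: the shift along the tool's x, y, z in mm, then the turn about the tool's z in degrees. A call has 1 to 12 rows; each row is the pose to reach, as a shift and turn from the pose commanded when the call began, along the tool's axes at that moment; what a row does not reach only later rows make up. A row lasts 1/8 s, in which the tool goes at most 62.5 mm and 10.7 degrees, less where a joint would pass 70% of its speed; a pose out of reach is approached as far as the arm can. A call with a gripper value outside its range is refused whole. "claw" is the gripper's target within -1 to 1 (shut at 1, half-way at 0, fully open at -1), set as the call begins (left out, the last holds). The fingers move at their own pace and stop on an object; the grip force is fixed at half the most. Time passes only in rows, so rows that repeat a pose let the fingers close. It gives the time, the measured TCP pose, the force, the opening and the grip force at its end, in the units of the state.
- bot.get_obs(): the state, without advancing time (a new reading comes with each control period).
- bot.camera(name): name is "side" or "top"; returns (picture, depth): 400x640x3 uint8, red, green, blue; 400x640 float32, m along the optical axis (not along the pixel's ray), 0 where there is no reading.
- bot.camera_params(name): a dict with "fx", "fy", "cx", "cy" (pixels), "pose" (4x4, takes a point from camera to world coordinates). Camera axes: x right, y up, looking along -z (the intrinsics and any distortion apply to the point x, -y, -z); pixel columns grow to the right and rows downward; lengths in m; the calibration is good to about 2 mm. A picture is of the moment at which its call begins. camera_params takes no time and is no camera call.
- bot.job_done(): hands the job in; it is judged then, once.
Trained networks look in the newest picture that a camera, given by its name, has taken for a name from the list of things; names that differ only in an ending like _2 or _b are one class to them, and where a whole thing is asked for, a point or a joint stands for the part that bears it (a point fixed in the world has none). Each returns a list of dicts, best first, with "score" (0 to 1); they miss things now and then, are a little off and sometimes report something else, mostly with a low value. They report only what shows in the picture. A call takes as long as a camera call. They do not tell look-alikes from the thing itself.
- bot.trace(target, camera): "pixels" (400x640 bool, what is visible of it) and "uv" ([column, row] in pixels, amid what is visible of it).
The state is a dict: "clock": time; "joint_pos": joint angles; "joint_vel": joint speeds; "tau": joint torques, N m; "eef_pos": TCP position; "tool_rot": TCP orientation; "ft_force": force on the tool from outside, world axes, zero at the start; "ft_torque": the same for the moment, N m; "grip_width": finger opening in m; "grasp_force": force on a finger pad.
Only numpy, scipy, OpenCV 4.12 (cv2) and the standard library are available. Lean on these libraries where they do the work, as an engineer would, in place of code of your own. Each camera call takes 0.05 s, during which the arm holds its last target. There are 200 camera calls.

## Working session

There is one attempt and no reset: what is moved stays moved. The work goes in short steps, Python scripts to look and compute and a tool call to move; the robot and the scene stay as the last step left them, time stands still between calls to the robot, and variables do not carry over. Pictures are saved under pics/ and viewed, at most 10 in all, crops included, and the job is handed in when it is done.

Besides the shell and the picture viewer there is one more tool, called after "Call:" as name([rows], argument=value, ...), one row to a line, values as JSON. step_arm: Moves the arm, as the interface text tells. Its arguments: {"type":"object","properties":{"rows":{"type":"array"},"claw":{"type":"number"}},"required":["rows"]}

```bash
mkdir -p pics
cat > h.py <<'E'
import numpy as np, cv2
from workcell import bot
def snap(n,f=None):
    im,d=bot.camera(n)
    if f: cv2.imwrite('pics/'+f,im[...,::-1])
    return im,d
def world(n,u,v,d):
    p=bot.camera_params(n); u=np.asarray(u,float);v=np.asarray(v,float)
    c=np.stack([(u-p['cx'])/p['fx']*d,-(v-p['cy'])/p['fy']*d,-d,np.ones_like(d)],-1)
    return (c@np.array(p['pose']).T)[...,:3]
def cloud(n,d,m):
    v,u=np.nonzero(m&(d>0)); return world(n,u,v,d[v,u])
E
python3 - <<'E'
from h import *
o=bot.get_obs(); print({k:np.round(v,3) for k,v in o.items()})
for n in('top','side'):
    im,d=snap(n,n+'0.png'); p=bot.camera_params(n); print(n,{k:np.round(v,3) for k,v in p.items()})
    for t in('cap','valve','nut_top','washer_tab','stud_top','ferrule','spare_nut'):
        for r in bot.trace(t,n)[:4]:
            c=cloud(n,d,r['pixels']); 
            if len(c): 
                z=np.percentile(c[:,2],95); q=c[c[:,2]>z-.005]
                print(t,round(r['score'],2),np.round(r['uv']),len(c),'topz',z.round(3),'c',((q.min(0)+q.max(0))/2).round(3),(q.max(0)-q.min(0)).round(3))
E
```

```text
{'clock': np.float64(0.0), 'joint_pos': array([-1.29 ,  0.241,  0.004,  1.335, -0.   ,  1.571]), 'joint_vel': array([ 0.001,  0.   , -0.   ,  0.001, -0.   , -0.001]), 'tau': array([ 0.0000e+00, -3.7232e+01,  2.5241e+01,  1.7000e-02, -0.0000e+00,
        0.0000e+00]), 'eef_pos': array([ 0.138, -0.48 ,  0.303]), 'tool_rot': array([ 0.99 ,  0.14 , -0.   , -0.001]), 'ft_force': array([ 1.171, -0.029, -0.384]), 'ft_torque': array([-0.02 , -0.023, -0.006]), 'grasp_force': np.float64(0.0), 'grip_width': np.float64(0.085)}
top {'fx': np.float64(448.868), 'fy': np.float64(448.868), 'cx': np.float64(315.716), 'cy': np.float64(203.031), 'pose': array([[-0.017,  0.989, -0.147,  0.388],
       [-1.   , -0.016,  0.007,  0.008],
       [ 0.004,  0.147,  0.989,  1.066],
       [ 0.   ,  0.   ,  0.   ,  1.   ]])}
cap 0.81 [435. 163.] 322 topz 0.036 c [ 0.635 -0.284  0.034] [0.042 0.041 0.006]
cap 0.78 [458. 197.] 348 topz 0.036 c [ 0.55  -0.339  0.035] [0.043 0.042 0.008]
cap 0.72 [477. 233.] 383 topz 0.036 c [ 0.467 -0.372  0.035] [0.042 0.043 0.008]
valve 0.72 [318. 232.] 2461 topz 0.103 c [0.473 0
[... 859 characters left out ...]
546 -0.331  0.031] [0.036 0.035 0.007]
cap 0.51 [392. 181.] 183 topz 0.033 c [ 0.465 -0.372  0.031] [0.042 0.046 0.007]
cap 0.45 [337. 186.] 173 topz 0.033 c [ 0.635 -0.283  0.032] [0.04  0.042 0.006]
valve 0.72 [348. 240.] 1915 topz 0.092 c [0.47  0.004 0.097] [0.034 0.031 0.018]
nut_top 0.55 [347. 224.] 237 topz 0.088 c [0.473 0.008 0.088] [0.049 0.038 0.011]
washer_tab 0.57 [351. 226.] 295 topz 0.087 c [0.472 0.007 0.085] [0.047 0.04  0.006]
stud_top 0.84 [347. 221.] 385 topz 0.103 c [0.472 0.003 0.102] [0.026 0.029 0.008]
ferrule 0.68 [383. 205.] 199 topz 0.038 c [ 0.444 -0.206  0.037] [0.037 0.042 0.008]
spare_nut 0.58 [240. 259.] 294 topz 0.015 c [0.685 0.176 0.013] [0.052 0.049 0.006]
```

View pics/top0.png

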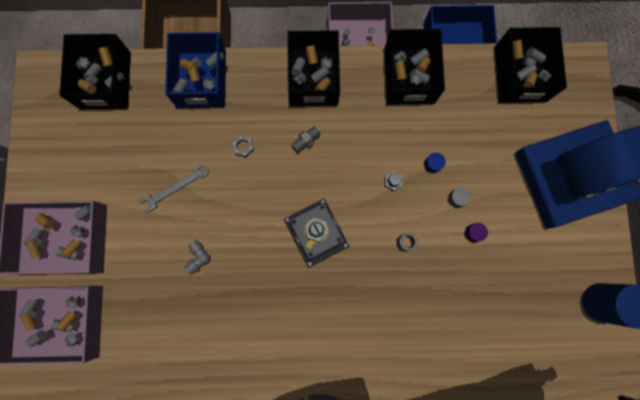

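Run:
```python
import cv2,numpy as np
t=cv2.imread('pics/top0.png');s=cv2.imread('pics/side0.png')
f=lambda i,u,v,w,h:cv2.resize(i[v-h:v+h,u-w:u+w],(400,300),interpolation=cv2.INTER_CUBIC)
cv2.imwrite('pics/crop1.png',np.vstack([np.hstack([f(t,456,197,64,48),f(t,315,232,48,36)]),np.hstack([f(s,365,184,64,48),f(s,347,235,48,36)])]))
```

```text
(no output)
```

View pics/crop1.png

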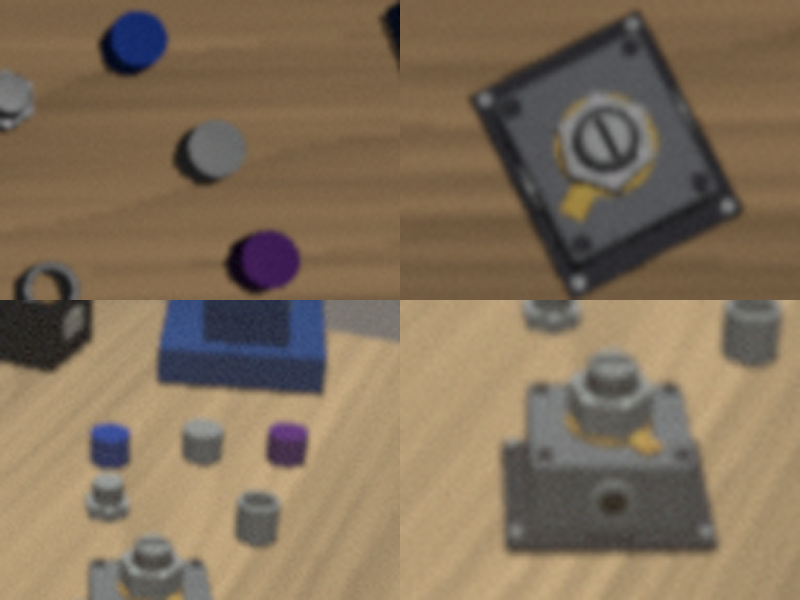

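Three cap-like things in the top picture: blue (435,163), grey (458,197) and purple (477,233). The crop shows only the grey one as bare steel, so it is the cap (about 0.550, -0.339). The ferrule at (407,234) is open-ended. The valve is at (316,230), with its tab pointing down-left in the top picture. Next I need the angles of the nut and the tab.

```bash
cat >> h.py <<'E'
def ortho(n,im,x,y,z,half=.06,N=480):
    """rectified view of plane z: col -> -y world, row -> -x world (as top camera)"""
    p=bot.camera_params(n); s=np.linspace(half,-half,N)
    X,Y=np.meshgrid(x+s,y+s,indexing='ij')
    W=np.stack([X,Y,np.full_like(X,z),np.ones_like(X)],-1)@np.linalg.inv(np.array(p['pose'])).T
    u=W[...,0]/-W[...,2]*p['fx']+p['cx']; v=-W[...,1]/-W[...,2]*p['fy']+p['cy']
    return cv2.remap(im,u.astype('f4'),v.astype('f4'),cv2.INTER_CUBIC)
def tab(n,im,x=.4735,y=.003,z=.063):
    o=ortho(n,im,x,y,z); N=len(o); s=np.linspace(.06,-.06,N); X,Y=np.meshgrid(s,s,indexing='ij')
    h=cv2.cvtColor(o,cv2.COLOR_RGB2HSV); R=np.hypot(X,Y)
    m=(h[...,1]>90)&(h[...,0]<32)&(h[...,0]>10)&(R>.031)&(R<.041)
    a=np.arctan2(Y[m],X[m]); return np.degrees(np.angle(np.exp(1j*a).mean())),m.sum(),o
def hexang(o,x0=0,y0=0,lo=.018,hi=.029):
    """best hexagon (46 AF) normal angle mod 60 by gradient of brightness across the edge"""
    g=cv2.GaussianBlur(cv2.cvtColor(o,cv2.COLOR_RGB2GRAY),(0,0),3).astype('f4'); N=len(o);c=(N-1)/2;k=(N-1)/.12
    best=[]
    smp=lambda X,Y:cv2.remap(g,(c-Y*k).astype('f4'),(c-X*k).astype('f4'),1)
    t=np.linspace(-.012,.012,40)
    for dx in np.arange(-.004,.0041,.001):
     for dy in np.arange(-.004,.0041,.001):
      for a in range(0,60,1):
        sc=0
        for q in range(6):
            A=np.radians(a+60*q);n=np.array([np.cos(A),np.sin(A)]);e=np.array([-n[1],n[0]])
            f=lambda r:smp((x0+dx+n[0]*r+e[0]*t)[None],(y0+dy+n[1]*r+e[1]*t)[None]).mean()
            sc+=f(.0215)-f(.0245)
        best.append((sc,a,dx,dy))
    return sorted(best)[::-1]
E
python3 - <<'E'
from h import *
os=[]
for n in('top','side'):
    im,d=snap(n)
    a,m,_=tab(n,im); print(n,'tab',a,m)
    o=ortho(n,im,.4735,.003,.088); os.append(o)
    for b in hexang(o)[:6]: print(np.round(b,4))
    if n=='top': print('cap ortho'); oc=ortho(n,im,.550,-.339,.034)
cv2.imwrite('pics/o1.png',cv2.resize(np.hstack(os),(800,400))[...,::-1])
E
```

```text
top tab 154.1526096706942 2309
[ 1.380231e+02  4.200000e+01  2.000000e-03 -2.000000e-03]
[ 1.378456e+02  4.100000e+01  2.000000e-03 -2.000000e-03]
[ 1.374512e+02  4.300000e+01  2.000000e-03 -2.000000e-03]
[ 1.3744e+02  4.0000e+01  2.0000e-03 -2.0000e-03]
[ 1.367224e+02  4.400000e+01  2.000000e-03 -2.000000e-03]
[ 1.366675e+02  3.900000e+01  2.000000e-03 -2.000000e-03]
cap ortho
side tab 151.27341107646168 2365
[ 4.39226e+01  3.60000e+01 -2.00000e-03  2.00000e-03]
[ 4.39083e+01  3.50000e+01 -2.00000e-03  2.00000e-03]
[ 4.37424e+01  3.40000e+01 -2.00000e-03  2.00000e-03]
[ 4.35757e+01  3.30000e+01 -2.00000e-03  2.00000e-03]
[ 4.34593e+01  3.70000e+01 -2.00000e-03  2.00000e-03]
[ 4.34278e+01  3.70000e+01 -1.00000e-03  1.00000e-03]
```

View pics/o1.png

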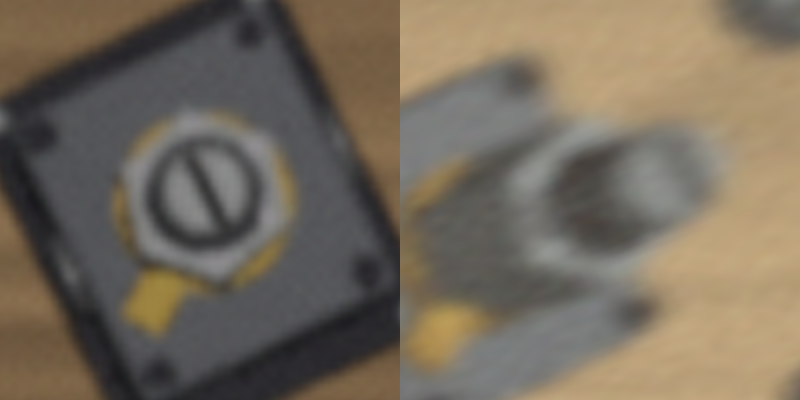

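Blue, purple and the ferrule are ruled out; the nut's flat normals are at about 41° mod 60° and the tab at about 153°. I'll move toward the valve and check the wrist direction on the way.

Call:
step_arm([
  [[40,-30,0],-5],
  [[80,-65,0],-10],
  [[130,-105,0],-10],
  [[180,-145,0],-10],
  [[230,-185,0],-10],
  [[230,-185,0],-10],
], claw=-1)

```text
clock: 1.65
eef_pos: [0.31, -0.2359, 0.3042]
tool_rot: [0.973, 0.23, 0.0, -0.0]
ft_force: [0.2, 0.6, 0.9]
grip_width: 0.0854
grasp_force: 0.0
```

```bash
cat >> h.py <<'E'
def goto(x,y,z,psi=None):
    """numbers for step_arm from measured pose"""
    o=bot.get_obs(); from scipy.spatial.transform import Rotation as R
    M=R.from_quat(o['tool_rot']).as_matrix(); yaw=np.degrees(np.arctan2(M[1,0],M[0,0]))
    print('clock',o['clock'],'eef',o['eef_pos'].round(4),'yaw',yaw.round(2),'zax',M[:,2].round(3),'j',np.degrees(o['joint_pos']).round(1))
    print('F',o['ft_force'].round(2),'T',o['ft_torque'].round(2),'w',o['grip_width'].round(4),o['grasp_force'].round(1))
    print('shift mm',((np.array([x,y,z])-o['eef_pos'])@M*1000).round(1),'turn',None if psi is None else round((yaw-psi+180)%360-180,1))
E
python3 -c "
from h import *
goto(.473,.0025,.25,131)"
```

```text
clock 1.65 eef [ 0.31   -0.2359  0.3042] yaw 26.55 zax [ 0.001  0.    -1.   ] j [-37.3   1.2 -14.4  74.4   0.  116.2]Traceback (most recent call last):
  File "<string>", line 3, in <module>
    goto(.473,.0025,.25,131)
    ~~~~^^^^^^^^^^^^^^^^^^^^
  File "h.py", line 46, in goto
    print('F',o['ft_force'].round(2),'T',o['ft_torque'].round(2),'w',o['grip_width'].round(4),o['grasp_force'].round(1))
                                                                     ^^^^^^^^^^^^^^^^^^^^^
AttributeError: 'float' object has no attribute 'round'
```

```bash
sed -i "s/o\['grip_width'\].round(4),o\['grasp_force'\].round(1)/o['grip_width'],o['grasp_force']/" h.py; python3 -c "
from h import *
goto(.473,.0025,.25,251)"
```

```text
clock 1.65 eef [ 0.31   -0.2359  0.3042] yaw 26.55 zax [ 0.001  0.    -1.   ] j [-37.3   1.2 -14.4  74.4   0.  116.2]
F [0.16 0.61 0.95] T [-0.06  0.    0.03] w 0.08536081381746737 0.0
shift mm [ 252.3 -140.4   54.3] turn 135.5
```

Call:
step_arm([
  [[21,-12,5],-10.6],
  [[42,-23,9],-21.2],
  [[63,-35,14],-31.8],
  [[84,-47,18],-42.4],
  [[105,-58,23],-53],
  [[126,-70,27],-63.6],
  [[147,-82,32],-74.2],
  [[168,-94,36],-84.8],
  [[189,-105,41],-95.4],
  [[210,-117,45],-106],
  [[231,-129,50],-116.6],
  [[252,-140,54],-127],
])

```text
clock: 3.15
eef_pos: [0.4736, -0.003, 0.2497]
tool_rot: [0.231, 0.973, -0.0, 0.0]
ft_force: [0.4, 0.3, -0.2]
grip_width: 0.0854
grasp_force: 0.0
```

Call:
step_arm([
  [[0,0,0],-10.6],
  [[0,0,0],-21.2],
  [[0,0,0],-31.8],
  [[0,0,0],-42.4],
  [[0,0,0],-53],
  [[0,0,0],-63.6],
  [[0,0,0],-74.2],
  [[0,0,0],-84.8],
  [[0,0,0],-95.4],
  [[0,0,0],-97.5],
  [[0,0,0],-97.5],
])

```text
clock: 4.53
eef_pos: [0.4731, -0.003, 0.2499]
tool_rot: [-0.576, 0.817, -0.0, -0.0]
ft_force: [0.2, 0.5, -0.1]
grip_width: 0.0854
grasp_force: 0.0
```

```bash
python3 -c "
from h import *
goto(.473,.0025,.142,251)"
```

```text
clock 4.525 eef [ 0.4731 -0.003   0.2499] yaw -109.59 zax [-0. -0. -1.] j [ -0.4  12.6  -9.5  67.9  -0.  -70.8]
F [ 0.22  0.48 -0.07] T [0.02 0.01 0.  ] w 0.0853651344778741 0.0
shift mm [ -5.2   2.  107.9] turn -0.6
```

Call:
step_arm([
  [[-5,2,10],-0.6],
  [[-5,2,35],-0.6],
  [[-5,2,60],-0.6],
  [[-5,2,85],-0.6],
  [[-5,2,100],-0.6],
  [[-5,2,108],-0.6],
  [[-5,2,108],-0.6],
])

```text
clock: 5.4
eef_pos: [0.4724, 0.0032, 0.1413]
tool_rot: [-0.582, 0.813, 0.0, -0.001]
ft_force: [-0.2, 0.1, 0.7]
grip_width: 0.0853
grasp_force: 0.0
```

Run:
```python
from h import *
goto(.473,.0025,.142,251)
im,d=snap('side'); s=im[150:290,260:440]; t,_=snap('top'); t=t[160:300,230:410]
cv2.imwrite('pics/n1.png',cv2.resize(np.hstack([s,t]),(800,311),interpolation=2)[...,::-1])
```

```text
clock 5.4 eef [0.4724 0.0032 0.1413] yaw -108.81 zax [-0.001  0.    -1.   ] j [  0.4  18.8 -19.1  52.2   0.  -70.8]
F [-0.21  0.14  0.7 ] T [-0.03 -0.04  0.04] w 0.08530188512478529 0.0
shift mm [ 0.4 -0.8 -0.7] turn 0.2
```

View pics/n1.png

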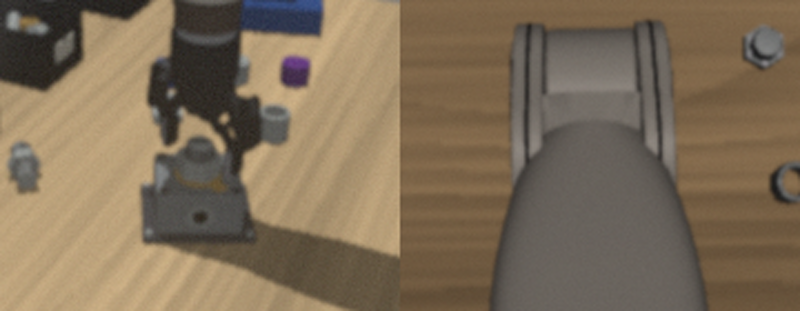

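The side view shows the fingers straddling the nut, with tips near (165,140) and (237,168). Closing.

Call:
step_arm([
  [[0,0,0],0],
  [[0,0,0],0],
  [[0,0,0],0],
  [[0,0,0],0],
  [[0,0,0],0],
  [[0,0,0],0],
  [[0,0,0],0],
], claw=1)

```text
clock: 6.38
eef_pos: [0.4744, 0.0026, 0.1432]
tool_rot: [-0.582, 0.813, -0.002, 0.001]
ft_force: [2.0, -2.1, 5.8]
grip_width: 0.0447
grasp_force: 63.9
```

```bash
python3 -c "
from h import *
goto(.473,.0025,.142,251)"
```

```text
clock 6.375 eef [0.4744 0.0026 0.1432] yaw -108.83 zax [ 0.004 -0.001 -1.   ] j [  0.3  18.7 -18.9  52.2  -0.1 -70.8]
F [ 1.97 -2.09  5.85] T [-0.46 -0.37  0.  ] w 0.04465901796240475 63.92446294426918
shift mm [0.6 1.3 1.2] turn 0.2
```

Call:
step_arm([
  [[0,-2,-1.5],0],
  [[0,-2,-1.5],8],
  [[0,-2,-1.5],16],
  [[0,-2,-1.5],24],
  [[0,-2,-1.5],32],
  [[0,-2,-1.5],40],
  [[0,-2,-1.5],48],
  [[0,-2,-1.5],56],
  [[0,-2,-1.5],64],
  [[0,-2,-1.5],70],
  [[0,-2,-1.5],70],
])

```text
clock: 7.75
eef_pos: [0.4759, 0.001, 0.143]
tool_rot: [-0.009, 1.0, -0.002, 0.001]
ft_force: [5.4, -4.9, -5.6]
grip_width: 0.0445
grasp_force: 63.0
```

```bash
python3 -c "
from h import *
goto(.4745,.0025,.142,181)"
```

```text
clock 7.75 eef [0.4759 0.001  0.143 ] yaw -178.92 zax [ 0.002 -0.004 -1.   ] j [  0.2  18.9 -18.6  52.4  -0.2  -0.9]
F [ 5.42 -4.87 -5.59] T [-1.15 -1.15 -0.03] w 0.04449308356337344 63.0070233810693
shift mm [1.4 1.6 1. ] turn 0.1
```

Call:
step_arm([
  [[-2,-1.6,1.5],4],
  [[-2,-1.6,1.5],8],
  [[-2,-1.6,1.5],8],
])

```text
clock: 8.12
eef_pos: [0.4763, 0.0004, 0.1427]
tool_rot: [0.059, 0.998, -0.001, -0.0]
ft_force: [-2.4, -2.4, 8.9]
grip_width: 0.0444
grasp_force: 64.8
```

```bash
python3 -c "
from h import *
goto(.4755,.001,.142,181)"
```

```text
clock 8.125 eef [4.763e-01 4.000e-04 1.427e-01] yaw 173.23 zax [-0.001 -0.001 -1.   ] j [  0.1  19.1 -18.4  52.5  -0.1   6.9]
F [-2.44 -2.39  8.93] T [-0.48  0.55  0.46] w 0.04442512313175693 64.82957138679922
shift mm [0.9 0.5 0.7] turn -7.8
```

Call:
step_arm([
  [[0,0,0],4],
  [[0,0,0],8],
  [[0,0,0],8],
])

```text
clock: 8.5
eef_pos: [0.4763, 0.0002, 0.1427]
tool_rot: [0.129, 0.992, -0.001, -0.0]
ft_force: [-2.6, -4.1, 9.7]
grip_width: 0.0446
grasp_force: 64.8
```

```bash
python3 -c "
from h import *
goto(.4755,.001,.142,181)"
```

```text
clock 8.5 eef [4.763e-01 2.000e-04 1.427e-01] yaw 165.23 zax [-0.001 -0.002 -1.   ] j [  0.1  19.1 -18.4  52.5  -0.1  14.9]
F [-2.58 -4.05  9.75] T [-0.7   0.51  0.52] w 0.04457365085883337 64.82952780090272
shift mm [1.  0.6 0.7] turn -15.8
```

Call:
step_arm([
  [[0,0,0],4],
  [[0,0,0],8],
  [[0,0,0],8],
])

```text
clock: 8.88
eef_pos: [0.4762, -0.0, 0.1427]
tool_rot: [0.197, 0.98, -0.001, -0.0]
ft_force: [-3.0, -3.9, 10.4]
grip_width: 0.0444
grasp_force: 64.9
```

```bash
python3 -c "
from h import *
goto(.4755,.001,.142,181)"
```

```text
clock 8.875 eef [ 0.4762 -0.      0.1427] yaw 157.22 zax [-0.001 -0.002 -1.   ] j [  0.1  19.1 -18.4  52.5  -0.1  22.8]
F [-3.01 -3.88 10.36] T [-0.83  0.61  0.51] w 0.04441380072125296 64.85241281334311
shift mm [1.1 0.6 0.7] turn -23.8
```

Run:
```python
from h import *
im,d=snap('side'); a,m,o=tab('side',im,.4755,.001); print(a,m)
cv2.imwrite('pics/n2.png',cv2.resize(np.hstack([o,cv2.resize(im[180:270,300:390],(480,480),interpolation=2)]),(800,400))[...,::-1])
```

```text
133.02807247031078 2819
```

View pics/n2.png

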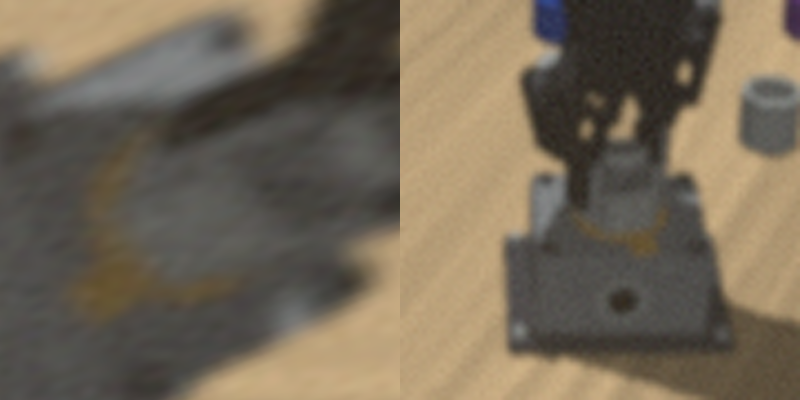

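The tab in the side view has gone from about 151° to 133°, so the nut bit near 76° of turn and the washer has followed about 18°. Turning 12° more.

Call:
step_arm([
  [[0,0,-1],4],
  [[0,0,-1],8],
  [[0,0,-1],12],
  [[0,0,-1],12],
  [[0,0,-1],12],
])

```text
clock: 9.55
eef_pos: [0.4761, -0.0003, 0.1429]
tool_rot: [0.299, 0.954, -0.002, -0.0]
ft_force: [0.3, -5.0, 4.1]
grip_width: 0.0445
grasp_force: 64.1
```

Run:
```python
from h import *
goto(.4755,.001,.142,181)
im,d=snap('side')
for c in((.4755,.001),(.4735,.003)): print(tab('side',im,*c)[:2])
```

```text
clock 9.55 eef [ 4.761e-01 -3.000e-04  1.429e-01] yaw 145.22 zax [-0.002 -0.003 -1.   ] j [  0.1  19.1 -18.4  52.6  -0.2  34.8]
F [ 0.33 -5.01  4.1 ] T [-1.09  0.19  0.46] w 0.04445544621195499 64.14169102907181
shift mm [1.2 0.8 0.9] turn -35.8
(np.float64(124.11835627358948), np.int64(2595))
(np.float64(122.56168903705203), np.int64(2411))
```

Open, and rise.

Call:
step_arm([
  [[0,0,0],0],
  [[0,0,0],0],
  [[0,0,0],0],
  [[0,0,0],0],
  [[0,0,0],0],
  [[0,0,0],0],
], claw=-1)

```text
clock: 10.35
eef_pos: [0.4768, 0.0008, 0.1429]
tool_rot: [0.299, 0.954, 0.0, -0.0]
ft_force: [0.3, 0.5, -0.7]
grip_width: 0.0856
grasp_force: 0.0
```

Call:
step_arm([
  [[0,0,-15],0],
  [[0,0,-50],0],
  [[0,0,-100],0],
  [[0,0,-140],0],
  [[0,0,-140],0],
])

```text
clock: 10.98
eef_pos: [0.4786, 0.0008, 0.2866]
tool_rot: [0.299, 0.954, 0.001, 0.004]
ft_force: [0.4, 0.1, -1.1]
grip_width: 0.0854
grasp_force: 0.0
```

Run:
```python
from h import *
goto(.55,-.339,.2,60)
im,d=snap('side')
for c in((.4755,.001),(.4735,.003)): print(tab('side',im,*c)[:2])
```

```text
clock 10.975 eef [0.4786 0.0008 0.2866] yaw 145.19 zax [ 0.008  0.    -1.   ] j [ 0.1 11.6 -5.2 72.8  0.  34.9]
F [ 0.35  0.05 -1.06] T [ 0.04  0.01 -0.  ] w 0.08538289841984682 0.0
shift mm [-252.  -238.7   87.1] turn 85.2
(np.float64(123.74303143492324), np.int64(2525))
(np.float64(122.39649595663225), np.int64(2302))
```

Call:
step_arm([
  [[-25,-24,0],-3],
  [[-70,-66,0],-8],
  [[-115,-109,0],-14],
  [[-160,-152,0],-20],
  [[-200,-190,0],-20],
  [[-235,-222,20],-20],
  [[-252,-239,50],-20],
  [[-252,-239,80],-20],
  [[-252,-239,80],-20],
])

```text
clock: 12.15
eef_pos: [0.5446, -0.3382, 0.1975]
tool_rot: [0.129, 0.992, 0.002, -0.005]
ft_force: [0.1, 1.0, 0.4]
grip_width: 0.085
grasp_force: 0.0
```

Run:
```python
from h import *
goto(.5505,-.3405,.079,165)
im,d=snap('side')
for c in((.4755,.001),(.4735,.003)): print(tab('side',im,*c)[:2])
im,d=snap('top'); print(tab('top',im)[:2])
o=ortho('top',im,.4735,.003,.087)
print(np.round(hexang(o)[0],3))
```

```text
clock 12.15 eef [ 0.5446 -0.3382  0.1975] yaw 165.15 zax [-0.009  0.006 -1.   ] j [-31.8  33.6  14.2  71.3   0.  -17. ]
F [0.06 1.01 0.37] T [ 0.04  0.06 -0.  ] w 0.08503084967562885 0.0
shift mm [ -7.5  -1.1 118.4] turn 0.1
(np.float64(123.59130956790469), np.int64(2428))
(np.float64(122.40162415886782), np.int64(2247))
(np.float64(122.27663240215263), np.int64(2337))
[ 1.28857e+02  5.90000e+01  3.00000e-03 -2.00000e-03]
```

The tab turned about 30° (top says 32, side says 29) and stayed there. I'll descend around the cap.

Call:
step_arm([
  [[-5,-1,20],0],
  [[-5,-1,50],0],
  [[-5,-1,60],0],
  [[-5,-1,60],0],
])

```text
clock: 12.75
eef_pos: [0.5516, -0.3411, 0.1423]
tool_rot: [0.129, 0.992, 0.0, -0.001]
ft_force: [-0.4, 0.2, -0.4]
grip_width: 0.0852
grasp_force: 0.0
```

```bash
python3 -c "
from h import *
goto(.5505,-.3405,.079,165)"
```

```text
clock 12.75 eef [ 0.5516 -0.3411  0.1423] yaw 165.21 zax [-0.001  0.001 -1.   ] j [-31.7  36.5  10.7  64.3   0.  -16.9]
F [-0.35  0.24 -0.36] T [ 0.    0.01 -0.02] w 0.08523365992778523 0.0
shift mm [ 1.2  0.3 63.3] turn 0.2
```

Call:
step_arm([
  [[1,0,20],0],
  [[1,0,42],0],
  [[1,0,56],0],
  [[1,0,63],0],
  [[1,0,63],0],
])

```text
clock: 13.38
eef_pos: [0.5509, -0.3413, 0.08]
tool_rot: [0.129, 0.992, 0.0, -0.0]
ft_force: [-0.4, 0.2, 0.4]
grip_width: 0.0854
grasp_force: 0.0
```

Call:
step_arm([
  [[0,0,0],0],
  [[0,0,0],0],
  [[0,0,0],0],
  [[0,0,0],0],
  [[0,0,0],0],
  [[0,0,0],0],
  [[0,0,0],0],
], claw=1)

```text
clock: 14.25
eef_pos: [0.5515, -0.3416, 0.0811]
tool_rot: [0.129, 0.992, -0.0, 0.001]
ft_force: [-0.3, 0.7, 5.7]
grip_width: 0.0425
grasp_force: 61.4
```

```bash
python3 -c "
from h import *
goto(.5505,-.3405,.079,165)"
```

```text
clock 14.25 eef [ 0.5515 -0.3416  0.0811] yaw 165.19 zax [ 0.002 -0.001 -1.   ] j [-31.8  39.8   6.7  56.9   0.  -17. ]
F [-0.27  0.72  5.7 ] T [0.07 0.06 0.03] w 0.04245594015716452 61.36137681081891
shift mm [1.2 0.8 2.1] turn 0.2
```

Call:
step_arm([
  [[0,0,0],0],
  [[0,0,0],0],
  [[0,0,0],0],
  [[0,0,0],0],
  [[0,0,0],0],
  [[0,0,0],0],
], claw=-1)

```text
clock: 15.0
eef_pos: [0.5508, -0.3413, 0.0799]
tool_rot: [0.129, 0.992, 0.0, -0.0]
ft_force: [-0.5, 0.6, 0.4]
grip_width: 0.0855
grasp_force: 0.0
```

```bash
python3 -c "
from h import *
goto(.5505,-.3405,.079,75)"
```

```text
clock 15.0 eef [ 0.5508 -0.3413  0.0799] yaw 165.18 zax [-0.  0. -1.] j [-31.8  39.8   6.7  56.8  -0.  -17. ]
F [-0.47  0.57  0.38] T [ 0.02 -0.04  0.01] w 0.08549934684215603 0.0
shift mm [0.5 0.7 0.9] turn 90.2
```

Call:
step_arm([
  [[0,0,0],-10],
  [[0,0,0],-20],
  [[0,0,0],-30],
  [[0,0,0],-40],
  [[0,0,0],-50],
  [[0,0,0],-60],
  [[0,0,0],-70],
  [[0,0,0],-80],
  [[0,0,0],-90],
  [[0,0,0],-90],
])

```text
clock: 16.25
eef_pos: [0.5508, -0.3413, 0.0799]
tool_rot: [-0.609, 0.793, -0.0, 0.0]
ft_force: [0.2, 0.3, -0.5]
grip_width: 0.0854
grasp_force: 0.0
```

Call:
step_arm([
  [[0,0,0],0],
  [[0,0,0],0],
  [[0,0,0],0],
  [[0,0,0],0],
  [[0,0,0],0],
  [[0,0,0],0],
  [[0,0,0],0],
], claw=1)

```text
clock: 17.12
eef_pos: [0.5511, -0.3415, 0.0803]
tool_rot: [-0.61, 0.792, -0.0, 0.0]
ft_force: [-0.5, -0.2, 4.1]
grip_width: 0.0422
grasp_force: 61.4
```

```bash
python3 -c "
from h import *
goto(.474,.001,.25)"
```

```text
clock 17.125 eef [ 0.5511 -0.3415  0.0803] yaw -104.82 zax [ 0.001 -0.    -1.   ] j [ -31.8   39.8    6.7   56.8    0.  -107. ]
F [-0.5  -0.18  4.09] T [-0.01 -0.02 -0.06] w 0.04215594679260709 61.35927502065897
shift mm [-311.3  162.  -169.9] turn None
```

Call:
step_arm([
  [[0,0,-10],0],
  [[0,0,-40],0],
  [[0,0,-90],0],
  [[0,0,-140],0],
  [[-40,20,-160],0],
  [[-90,46,-160],0],
  [[-140,73,-160],0],
  [[-190,99,-160],0],
  [[-240,125,-160],0],
  [[-285,148,-160],0],
  [[-311,162,-160],0],
  [[-311,162,-160],0],
])

```text
clock: 18.62
eef_pos: [0.4726, 0.0026, 0.2398]
tool_rot: [-0.612, 0.791, 0.0, -0.001]
ft_force: [0.0, -0.0, -0.5]
grip_width: 0.0424
grasp_force: 61.2
```

Call:
step_arm([
  [[0,0,0],0],
  [[0,0,0],0],
])

```text
clock: 18.88
eef_pos: [0.4739, -0.0001, 0.2398]
tool_rot: [-0.609, 0.793, -0.0, -0.0]
ft_force: [-0.1, -0.2, -1.4]
grip_width: 0.0425
grasp_force: 61.2
```

Run:
```python
from h import *
goto(.474,.001,.20)
im,d=snap('side')
for t in('cap','stud_top'):
    for r in bot.trace(t,'side')[:3]:
        c=cloud('side',d,r['pixels']); print(t,r['score'],r['uv'],c.mean(0).round(3) if len(c) else 0)
cv2.imwrite('pics/p1.png',cv2.resize(im[110:290,250:450],(667,600),interpolation=2)[...,::-1])
```

```text
clock 18.875 eef [ 4.739e-01 -1.000e-04  2.398e-01] yaw -104.9 zax [-0. -0. -1.] j [ -0.   13.1 -10.4  66.5  -0.  -75.1]
F [-0.11 -0.16 -1.37] T [0.01 0.01 0.02] w 0.042466737301373014 61.23561680316925
shift mm [-1.1  0.2 39.8] turn None
cap 0.68 [335.4, 182.8] [ 0.625 -0.251  0.031]
cap 0.68 [390.7, 180.5] [ 0.466 -0.365  0.018]
stud_top 0.9 [347.4, 222.0] [0.469 0.015 0.081]
```

View pics/p1.png

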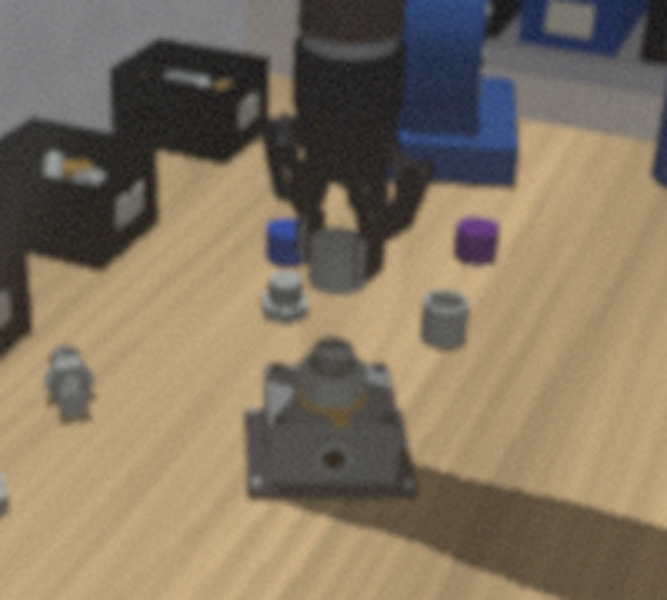

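The cap is held level at about (337,262) in the crop, above the stud at (332,350). I'll check the relative offset before lowering.

Run:
```python
from h import *
p=bot.camera_params('side');Pi=np.linalg.inv(np.array(p['pose']))
def pr(w):
    c=Pi@np.r_[w,1]; return p['fx']*c[0]/-c[2]+p['cx'],-p['fy']*c[1]/-c[2]*1+p['cy'],-c[2]
print('cap pred',pr([.474,-.0001,.176]),'stud pred',pr([.474,.001,.103]))
im,d=snap('side')
# cap: depth band near predicted distance, rows of cap body
u,v,z=map(float,pr([.474,0,.176]))
for r in range(int(v)-2,int(v)+6,2):
    row=d[r]; k=[c for c in range(325,375) if abs(row[c]-z)<.05]; print('cap row',r,k[0],k[-1],(k[0]+k[-1])/2)
for r in range(213,219):
    z2=pr([.474,.001,.1])[2]; k=[c for c in range(325,370) if 0<abs(d[r,c]-z2)<.04]; print('stud row',r,(k[0],k[-1],(k[0]+k[-1])/2) if k else None)
s=[r for r in bot.trace('stud_top','side')][0]['pixels']; vv,uu=np.nonzero(s)
for r in range(vv.min(),vv.max()+1): print(r,uu[vv==r].min(),uu[vv==r].max(),end='; ')
g=cv2.cvtColor(im,cv2.COLOR_RGB2GRAY)
for r in(186,190,194): print('\n',r,g[r,334:372])
```

```text
cap pred (np.float64(351.11841445099844), np.float64(187.59045077513557), np.float64(0.961869559787394)) stud pred (np.float64(349.587258911088), np.float64(213.24517862245722), np.float64(0.9984908566797482))
cap row 185 339 365 352.0
cap row 187 340 364 352.0
cap row 189 342 364 353.0
cap row 191 342 364 353.0
stud row 213 (344, 354, 349.0)
stud row 214 (344, 355, 349.5)
stud row 215 (343, 355, 349.0)
stud row 216 (342, 355, 348.5)
stud row 217 (342, 357, 349.5)
stud row 218 (341, 358, 349.5)
211 348 351; 212 346 353; 213 345 354; 214 344 355; 215 343 355; 216 342 356; 217 342 356; 218 341 357; 219 340 358; 220 340 358; 221 339 359; 222 339 359; 223 339 359; 224 339 359; 225 339 359; 226 339 359; 227 339 359; 228 339 359; 229 339 359; 230 339 358; 231 340 358; 232 341 357; 233 343 356; 234 346 355; 235 348 354; 236 349 354; 237 350 353; 
 186 [ 60  60  59  58  64  68  75  65  64  70  85  87  90  90  88  93  85  89
  81  87  87  82  77  80  81  71  53  44  51  48  78 123 157 166 168 167
 165 157]

 190 [122 122 125 123 118 122 135 132 111  90  82  83  88  88  91  91  91  94
  95  87  88  83  83  81  77  66  49  43  42  68 105 148 163 173 169 168
 168 164]

 194 [155 156 154 155 152 143 142 140 125 103  85  89  90  88  89  94  96  95
  90  94  96  87  79  85  85  91 113 141 154 164 170 169 175 170 172 173
 165 162]
```

Call:
step_arm([
  [[-1,0,10],0],
  [[-1,0,30],0],
  [[-1,0,45],0],
  [[-1,0,52],0],
  [[-1,0,57],0],
  [[-1,0,62],0],
  [[-1,0,65],0],
  [[-1,0,67],0],
  [[-1,0,67],0],
])

```text
clock: 20.25
eef_pos: [0.474, 0.0018, 0.1729]
tool_rot: [-0.61, 0.792, -0.0, 0.0]
ft_force: [0.1, 0.3, -1.7]
grip_width: 0.0422
grasp_force: 61.2
```

```bash
python3 -c "
from h import *
goto(.474,.001,.167)"
```

```text
clock 20.25 eef [0.474  0.0018 0.1729] yaw -104.81 zax [ 0. -0. -1.] j [  0.2  16.8 -16.5  56.8  -0.  -75. ]
F [ 0.06  0.3  -1.7 ] T [ 0.02  0.08 -0.02] w 0.04222667186462202 61.24238055199385
shift mm [ 0.7 -0.2  5.9] turn None
```

Over the stud without contact; mouth at about 92.5 mm. Now the last 5 mm, slowly.

Call:
step_arm([
  [[0,0,1],0],
  [[0,0,2],0],
  [[0,0,3],0],
  [[0,0,4],0],
  [[0,0,4.5],0],
  [[0,0,4.5],0],
])

```text
clock: 21.0
eef_pos: [0.4739, 0.0018, 0.1684]
tool_rot: [-0.61, 0.792, 0.0, -0.0]
ft_force: [0.3, 0.0, -1.9]
grip_width: 0.0424
grasp_force: 61.2
```

Call:
step_arm([
  [[0,0,0.5],0],
  [[0,0,1],0],
  [[0,0,1],0],
])

```text
clock: 21.38
eef_pos: [0.4739, 0.0018, 0.1674]
tool_rot: [-0.61, 0.792, 0.0, -0.0]
ft_force: [0.1, -0.2, -1.6]
grip_width: 0.0423
grasp_force: 61.2
```

Call:
step_arm([
  [[0,0,0.5],0],
  [[0,0,1],0],
  [[0,0,1],0],
])

```text
clock: 21.75
eef_pos: [0.474, 0.0018, 0.1671]
tool_rot: [-0.61, 0.792, -0.0, 0.0]
ft_force: [-2.8, 0.3, 5.7]
grip_width: 0.0424
grasp_force: 61.9
```

Contact at TCP height 0.167, as expected (7 N, seated). Release and rise.

Call:
step_arm([
  [[0,0,0],0],
  [[0,0,0],0],
  [[0,0,0],0],
  [[0,0,0],0],
  [[0,0,0],0],
  [[0,0,0],0],
], claw=-1)

```text
clock: 22.5
eef_pos: [0.474, 0.0018, 0.1664]
tool_rot: [-0.61, 0.792, -0.0, 0.0]
ft_force: [-0.3, 0.9, -0.2]
grip_width: 0.0854
grasp_force: 0.0
```

Call:
step_arm([
  [[0,0,-10],0],
  [[0,0,-40],0],
  [[0,0,-90],0],
  [[0,0,-120],0],
  [[60,0,-120],0],
  [[120,0,-120],0],
  [[180,0,-120],0],
  [[240,0,-120],0],
  [[240,0,-120],0],
  [[240,0,-120],0],
])

```text
clock: 23.75
eef_pos: [0.4125, -0.2302, 0.2868]
tool_rot: [-0.61, 0.793, 0.0, 0.0]
ft_force: [-0.4, 0.5, 0.4]
grip_width: 0.0852
grasp_force: 0.0
```

Run:
```python
from h import *
goto(.474,.001,.167)
out=[]
for n in('top','side'):
    im,d=snap(n); print(n,tab(n,im)[:2])
    for r in bot.trace('cap',n):
        c=cloud(n,d,r['pixels']); z=np.percentile(c[:,2],95); q=c[c[:,2]>z-.005]
        print(np.round(r['score'],2),np.round(r['uv']),'topz',z.round(4),((q.min(0)+q.max(0))/2).round(3),(q.max(0)-q.min(0)).round(3))
    u,v=(316,226) if n=='top' else (348,222)
    out.append(cv2.resize(im[v-40:v+40,u-40:u+40],(400,400),interpolation=2))
cv2.imwrite('pics/f1.png',np.hstack(out)[...,::-1])
```

```text
clock 23.75 eef [ 0.4125 -0.2302  0.2868] yaw -104.86 zax [ 0.  0. -1.] j [ -29.2   11.1   -5.7   73.2    0.  -104.3]
F [-0.4   0.52  0.43] T [ 0.05  0.03 -0.03] w 0.08520181863146324 0.0
shift mm [-2.392e+02 -1.000e-01  1.199e+02] turn None
top (np.float64(122.26013992356562), np.int64(2360))
0.69 [434. 162.] topz 0.0358 [ 0.634 -0.284  0.035] [0.039 0.041 0.009]
0.68 [314. 232.] topz 0.1233 [0.474 0.003 0.123] [0.041 0.04  0.009]
side (np.float64(122.3662864304528), np.int64(2241))
0.79 [351. 209.] topz 0.1202 [0.473 0.003 0.119] [0.043 0.046 0.007]
0.69 [336. 186.] topz 0.0329 [ 0.633 -0.283  0.031] [0.043 0.045 0.006]
0.68 [392. 178.] topz 0.0331 [ 0.466 -0.372  0.032] [0.042 0.043 0.006]
```

View pics/f1.png

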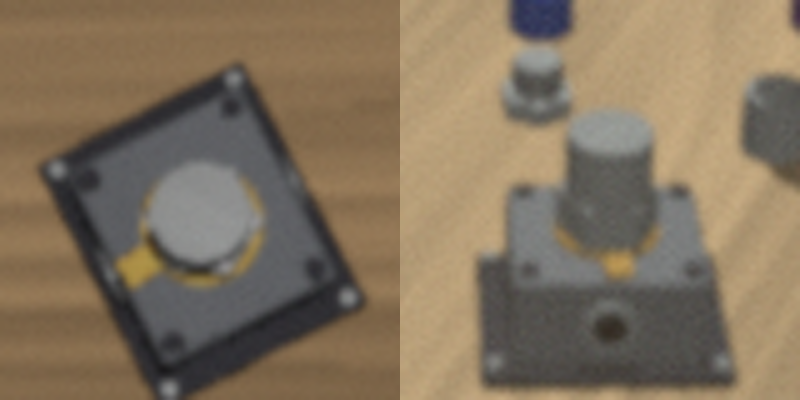

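The cap sits flat on the nut (top at about 121 mm; seen at (200,215) from above and (610,180) from the side), and the tab has turned about 30°. Handing in.

```bash
python3 -c "
from workcell import bot
print(bot.job_done())"
```

```text
the job is handed in; nothing more can be done
None
```

The jam nut is run down and nipped up with the washer tab carried round about 30° (29–32° by camera), the steel cap sits flat on the nut and is released, the job was handed in at about 24 s; I didn't re-measure the stud's angle afterwards, but the nut torque read about 0.5 N m, well under the 1.5 N m needed to turn it.

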